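Put the scraper away in the clamp rack

ROBOT

A 7-joint arm with a two-finger parallel gripper is mounted at the origin on the work surface. World frame = base frame: x ahead of the robot, y to its left, z up, the work surface at z = 0. Lengths are in m, angles in rad, forces in N, time in s.
With the tool pointing down it reaches from about 0.4 to 0.85 m from the base axis. Payload 10.4 kg.
Tool frame: the origin (TCP) lies between the finger pads; the fingertips stand manip.tip_extent ahead of it and the grasp point (between the pads) lies 6 mm ahead of it (manip.tip_extent is the distance from the TCP to the fingertips, in m); z points along the fingers, y is the line along which they close (so a half turn about z gives the same grasp; the last joint's range is limited). The gripper opens to 85 mm and grips with 20 to 120 N. Pads are 22 mm wide; open, the fingers measure 114 mm over their backs; the gripper's body (76 mm by 85 mm) begins 54 mm behind the grasp point. The pads swing forward as they close: fully open they stand 13 mm farther back than shut.
Start: joints at [-1.267, 0.332, -0.065, 1.46, 0.022, 1.35, -0.088], TCP at [0.201, 0.592, 0.216] pointing down, gripper open.
Joint ranges: [-2.6, 2.6], [-0.5, 2.12], [-1.47, 1.34], [0.16, 2.42], [-1.27, 4.41], [0.06, 2.06], [-2.6, 2.6]. Speed limits (rad/s): [2.22, 2.22, 2.79, 2.79, 3.14, 3.14, 3.14].

INTERFACE

Orientations are given as a unit quaternion [x, y, z, w].
In Python, from workcell import get_obs, optics, workorder, manip gives the robot as it stands.
- The arm moves only by the tool jog_arm, never from a script. Its argument "increments" is a list of rows, each a list of 7 numbers: the shift along the tool's x, y, z in m, then the turn, a rotation vector about the tool's x, y, z in rad, then the opening, from -1 (shut) to 1 (fully open). A call has 1 to 5 rows; each row is the pose to reach, as a shift and turn from the pose commanded when the call began, along the tool's axes at that moment; what a row does not reach only later rows make up. A row lasts 1/12 s, in which the tool goes at most 41.7 mm and 7.16 degrees, less where a joint would pass 70% of its speed; a pose out of reach is approached as far as the arm can. A call with a gripper value outside its range is refused whole. The fingers move at their own pace and stop on an object; "grip_force" is the grip in N (left out, the last holds). Time passes only in rows, so rows that repeat a pose let the fingers close. It gives the time, the measured TCP pose, the force, the opening and the grip force at its end, in the units of the state.
- get_obs(): the state, without advancing time (a new reading comes with each control period).
- optics.camera(name): name is "scene" or "top" or "wrist"; returns a dict with "color" (400x640x3 uint8, red, green, blue), "depth" (400x640 float32, m along the optical axis (not along the pixel's ray), 0 where there is no reading), "K" (3x3 intrinsics, pixels), "k1" (the pictures are not rectified: a ray, as slopes to the right and down, at radius r is drawn at 1 + k1 r^2 times it, then the intrinsics apply), "R" (3x3) and "t" (3): a world point X has camera coordinates R X + t. Camera axes: x right, y down, z forward; pixel columns grow to the right and rows downward; lengths in m; the calibration is good to about 2 mm. A picture is of the moment at which its call begins.
- workorder.hand_in(): hands the job in; it is judged then, once.
The state is a dict: "clock": time; "joint_pos": joint angles; "joint_velocities": joint speeds; "tau": joint torques, N m; "position": TCP position; "ee_rot": TCP orientation; "ft_force": force on the tool from outside, world axes, zero at the start; "torque": the same for the moment, N m; "grip_width": opening from 0.0 (shut) to 1.0 (fully open); "grasp_force": force on a finger pad.
Only numpy, scipy, OpenCV 4.12 (cv2) and the standard library are available. Lean on these libraries where they do the work, as an engineer would, in place of code of your own. Each camera call takes 0.05 s, during which the arm holds its last target. There are 200 camera calls.

TASK

Take the blue-handled scraper out of its drip rest and slide it upright, blade down and fully home, into the grey rack's free slot: two of the three slots are clogged with set plaster deep down, so find the free one by feel. Then turn the red knob clockwise to its stop to clamp the blade, and leave the scraper home and the moulds, castings and jar where they are.

Things in the scene. Friction and masses are not known exactly. Their poses are not given: they have to be found in the camera images.
- scraper: Scraper (mm), about 0.24 kg: steel blade 90 wide, 75 high, 4 thick, below a blue handle bar along its whole upper edge, 90 long, 20 thick, 26 high (75 to 101 above the blade's lower edge). Origin: middle of the blade's lower edge; z points up through the handle, x is the blade's normal (across the 20 mm), y along the handle. Front and back are alike, either may face any way
- rest: White fixed drip rest, base 105 x 110 x 10 mm, where the scraper leans 25 degrees from vertical, handle towards the rest's -x, its foot behind an 8 mm lip. The back board is 70 wide and reaches 58 mm up the blade; the handle is free all round. Origin: on the table below the blade's lower edge, z up
- rack: Grey fixed rack, 116 (x) by 190 (y), 65 mm high. Origin: on the table below the middle slot's centre, z up. Three like slots in its top, 32 mm apart in x: each 6 wide (x), 98 long (y), 50 deep, vertical, lips rounded to 4 mm. Two are clogged inside with set plaster that stops the blade 18 to 20 mm down; the third, a different one each time, is free to the floor, 15 mm above the table
- slot0 (a point): Centre of the first slot's mouth, at the rack's top (rack x = -32 mm). In a free slot a blade that is home stands on the slot floor, and its handle's underside is 25 mm above the rack's top
- slot1 (a point): Centre of the middle slot's mouth, at the rack's top (rack x = 0)
- slot2 (a point): Centre of the third slot's mouth, at the rack's top (rack x = +32 mm)
- clamp (a joint): Angle of the red clamp knob, rad, growing clockwise seen from above: 0 to 0.15 at the start (loose), 1.4 at its stop (clamped). Friction about 0.04 N m; it stays where it is left. It slides one set of jaws 2.3 mm (in rack x) into all three slots: clamped, they grip a blade that is home and let none in
- clamp_grip (a point): Grip point of the clamp knob, on its vertical axis, 100 mm to rack +y of the middle slot and 37 mm above the rack's top. The grip is an upright bar 42 long, 14 thick, from 12 to 44 mm above the rack's top, lying along the rack's x when the knob is at 0. Below it a disc 44 mm across and a black base 68 mm across
- round_mould: Open round silicone mould, cream, 120 mm across, 55 mm high; a bystander. Origin: centre of its underside.
- pillar_mould: Grey cup-shaped mould, 68 mm across, 95 mm high; a bystander. Origin: centre of its underside.
- jar: Glass jar with steel lid, 60 mm across, 75 mm high; a bystander. Origin: centre of its underside.
- coaster: Flat cream disc casting, 96 mm across, 12 mm thick; a bystander. Origin: centre of its underside.
- cloud_mould: Blue cloud-shaped mould, about 150 x 80 mm, 20 mm high; a bystander. Origin: centre of its underside.
- vase_cast: White rounded plaster vase casting, 72 mm across, 90 mm high; a bystander. Origin: centre of its underside.
Not all that is in view belongs to the job. Leave any purple look-alike of the scraper alone. What is shaped like the rack but yellow is not meant.

How it is judged:
By the outcome, as a careful person would: the job done as asked, in the order asked, and still so for the second after the job is handed in, with the robot touching nothing.
It also fails if it takes over 61 s, if anything falls off the work surface, if the arm or the gripper's body presses on something with over 40 N, if the wrist force passes 120 N, or if a joint passes its speed limit or range.

## Working session

There is one attempt and no reset: what is moved stays moved. The work goes in short steps, Python scripts to look and compute and a tool call to move; the robot and the scene stay as the last step left them, time stands still between calls to the robot, and variables do not carry over. Pictures are saved under pics/ and viewed, at most 10 in all, crops included, and the job is handed in when it is done.

Besides the shell and the picture viewer there is one more tool, called after "Call:" by a JSON object that holds its "method" and its "body", one argument or row to a line. jog_arm: Moves the arm, as the interface text tells. Its arguments: {"type":"object","properties":{"increments":{"type":"array"},"grip_force":{"type":"number"}},"required":["increments"]}

```bash
mkdir -p pics; cat > h.py <<'E'
import numpy as np, cv2, pickle
from scipy.spatial.transform import Rotation as Ro
def grab(*names):
    from workcell import optics
    for n in names:
        d=optics.camera(n); pickle.dump(d,open(n+'.pkl','wb'))
def load(n): return pickle.load(open(n+'.pkl','rb'))
def cloud(d):
    h,w=d['depth'].shape; v,u=np.mgrid[:h,:w].astype(float)
    K=np.array(d['K']); k1=float(d['k1'])
    p=cv2.undistortPoints(np.stack([u,v],-1).reshape(-1,1,2),K,np.array([k1,0,0,0,0.])).reshape(h,w,2)
    z=d['depth']; c=np.dstack([p*z[...,None],z])
    return (c-np.array(d['t']))@np.array(d['R'])
def proj(d,X):
    X=np.atleast_2d(X).astype(float); rv=cv2.Rodrigues(np.array(d['R'],float))[0]
    return cv2.projectPoints(X,rv,np.array(d['t'],float),np.array(d['K'],float),np.array([float(d['k1']),0,0,0]))[0][:,0]
def save(f,d,box=None,s=1):
    im=d['color'][...,::-1]
    if box: a,b,c,e=box; im=im[b:e,a:c]
    cv2.imwrite(f,cv2.resize(im,None,fx=s,fy=s,interpolation=cv2.INTER_CUBIC))
E
python3 - <<'E'
from h import *
grab('scene','top')
ims=[load(n)['color'][...,::-1] for n in('scene','top')]
for n in('scene','top'): save(f'pics/{n}0.png',load(n),None,1.25)
from workcell import get_obs,manip
print(get_obs()); print(manip.tip_extent)
E
```

```text
{'clock': 0.1, 'joint_pos': array([-1.26660973,  0.33280548, -0.06470098,  1.46085783,  0.02163351,
        1.34992426, -0.0884746 ]), 'joint_velocities': array([ 0.0007536 , -0.00115468, -0.00044601, -0.00250166,  0.0006508 ,
        0.00099864, -0.00063715]), 'tau': array([ 2.16862383e-03, -6.26744914e+01,  4.97322797e-02, -3.92425025e+01,
        1.64588116e-02,  6.94281334e-03, -4.43410130e-06]), 'position': array([0.20052426, 0.59157518, 0.21569729]), 'ee_rot': array([ 1.62641099e-01,  9.86685082e-01, -6.46480461e-04, -5.98678361e-05]), 'ft_force': array([ 0.62757727, -0.07596255, -0.13611436]), 'torque': array([-0.02129689, -0.02757391, -0.03093737]), 'grasp_force': 0.0, 'grip_width': 1.0000662560841702}
0.025
```

View pics/scene0.png

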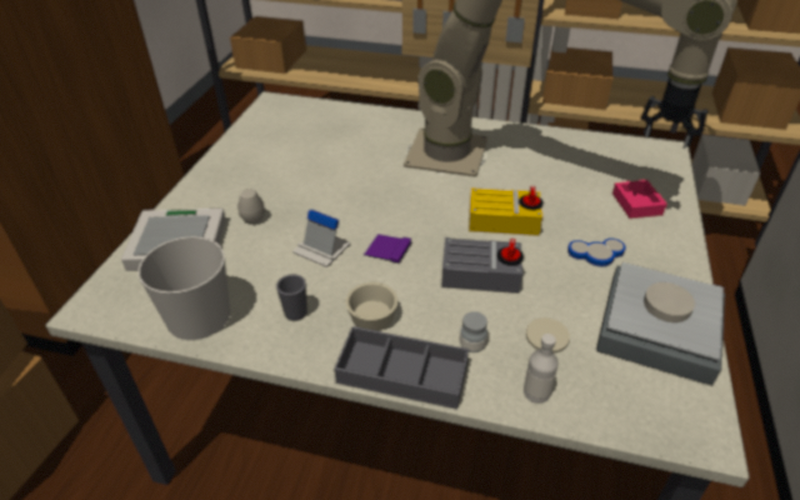

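View pics/top0.png

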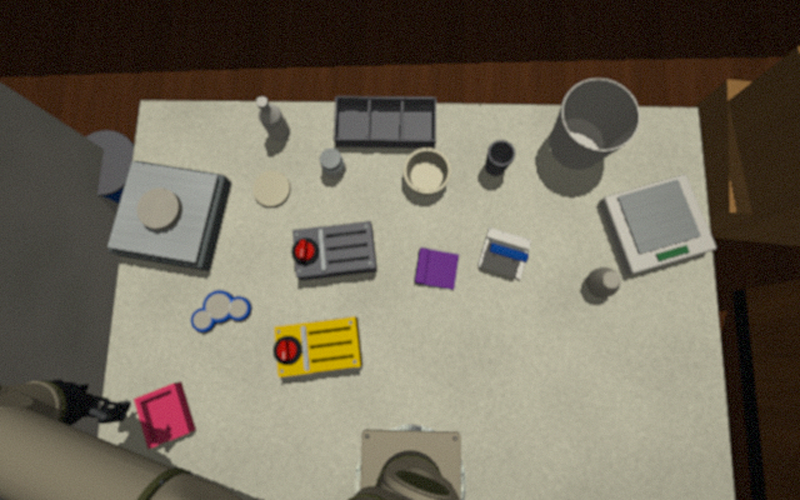

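Candidates (800 px top view): the scraper is the blue handle at (508,253). The purple look-alike lies flat at (437,268). The grey rack is at (335,250), with a yellow look-alike at (318,347) and a grey tray at (385,120) that isn't meant. I choose the blue handle and the grey rack, and check them in one close crop.

```bash
python3 - <<'E'
from h import *
t=load('top'); s=load('scene')
a=cv2.resize(t['color'][170:240,220:440,::-1],None,fx=3.6,fy=3.6,interpolation=cv2.INTER_CUBIC)
b=cv2.resize(s['color'][140:240,220:440,::-1],None,fx=3.3,fy=3.3,interpolation=cv2.INTER_CUBIC)
b=cv2.copyMakeBorder(b,0,0,0,a.shape[1]-b.shape[1],0)
cv2.imwrite('pics/crop.png',np.vstack([a,b])[:600])
for n,d in(('top',t),('scene',s)):
    C=cloud(d); hsv=cv2.cvtColor(d['color'],cv2.COLOR_RGB2HSV); H,S,V=hsv[...,0],hsv[...,1],hsv[...,2]
    print(n,'table z',np.median(C[250:300,350:400,2]) )
    def box(m,name):
        P=C[m&(d['depth']>0)]; 
        if len(P)<5: print(name,'few');return
        r=cv2.minAreaRect((P[:,:2]*1000).astype(np.float32)); print(name,len(P),'mean',P.mean(0).round(4),'zmax',np.percentile(P[:,2],[2,50,98]).round(4),'rect',np.round(r[0],1),np.round(r[1],1),round(r[2],1))
    X,Y,Z=C[...,0],C[...,1],C[...,2]
    near=(abs(Y)<0.3)&(X>.3)
    blue=(H>100)&(H<128)&(S>150)&near&(Y<0.1); box(blue,'blue')
    red=((H<6)|(H>174))&(S>170)&(X>.45)&(X<.75)&(Y>0)&(Y<.35); box(red&(Z>.06),'red')
    rk=(S<70)&(Z>.055)&(Z<.075)&(X>.45)&(X<.72)&(Y>0.02)&(Y<.35); box(rk,'racktop')
    box((S<60)&(X>.4)&(X<.75)&(Y<-.06)&(Y>-.28)&(Z>.006)&(Z<.02),'restbase')
    box((S<60)&(X>.4)&(X<.75)&(Y<-.06)&(Y>-.28)&(Z>.02),'blade')
    if n=='top':
        for nm,X0 in(('o',(0,0,0)),):print(proj(d,[X0]))
E
```

```text
top table z 0.0005415666185281814
blue 192 mean [ 0.5283 -0.2165  0.1023] zmax [0.0932 0.1028 0.1079] rect [ 529.9 -217.4] [84.6 22. ] 74.7
red 192 mean [0.5282 0.2565 0.0896] zmax [0.0688 0.0814 0.1122] rect [530.  259.7] [47.2 45.8] 62.2
racktop 2072 mean [0.5355 0.187  0.0654] zmax [0.058  0.0653 0.0724] rect [564.5 137.6] [167.1 340.7] 26.2
restbase 880 mean [ 0.5517 -0.2087  0.0106] zmax [0.0063 0.0101 0.0188] rect [ 576.8 -172.4] [351.1 213.9] 1.8
blade 270 mean [ 0.6785 -0.1734  0.0565] zmax [0.0202 0.0543 0.1009] rect [ 628.9 -168.8] [282.  174.4] 14.5
[[327.90603763 386.24476938]]
scene table z 0.0033368479603869345
blue 165 mean [ 0.5378 -0.2158  0.0967] zmax [0.0845 0.0964 0.1076] rect [ 536.  -217.2] [84.5 19. ] 75.2
red 162 mean [0.5374 0.2597 0.0846] zmax [0.0677 0.0799 0.1104] rect [533.4 259.9] [43.8 48. ] 3.7
racktop 1505 mean [0.5482 0.1878 0.0646] zmax [0.057  0.0648 0.0718] rect [566.2 138.1] [167.5 336.8] 26.4
restbase 482 mean [ 0.5796 -0.1961  0.0117] zmax [0.0062 0.0112 0.0196] rect [ 587.9 -171.7] [324.9 215.3] 1.7
blade 755 mean [ 0.6135 -0.188   0.0528] zmax [0.0209 0.0516 0.098 ] rect [ 628.7 -167.7] [282.4 177.3] 14.0
```

View pics/crop.png

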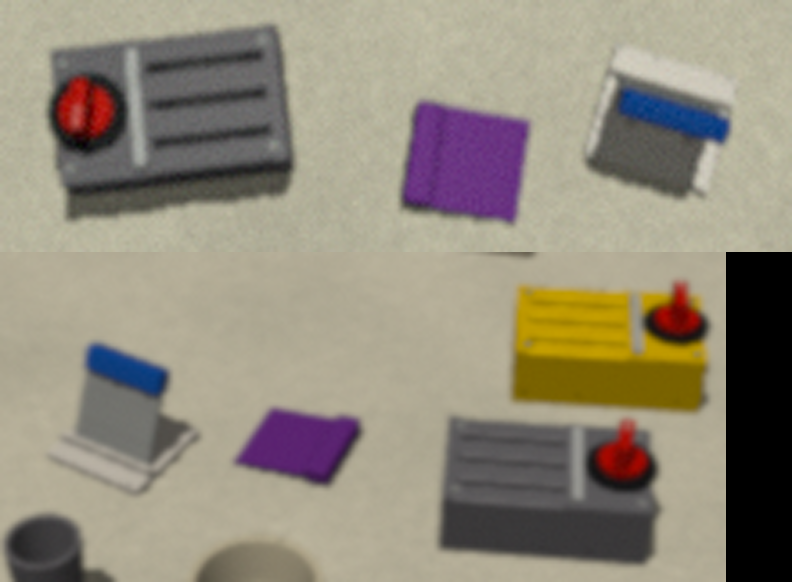

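The crop confirms it: the upright scraper has its blue handle at about (675,115) in the crop and leans towards the robot. The purple one lies flat at (467,160). The grey rack has three slots at crop (152–268, 55–142) and its knob at (88,108).

```bash
cat >> h.py <<'E'
from scipy.optimize import least_squares
def ray(d,uv,z):
    p=cv2.undistortPoints(np.array(uv,float).reshape(-1,1,2),np.array(d['K'],float),np.array([float(d['k1']),0,0,0]))[:,0]
    R=np.array(d['R']); o=-R.T@np.array(d['t']); v=np.c_[p,np.ones(len(p))]@R
    return o+v*((z-o[2])/v[:,2])[:,None]
def scrR(yaw,tilt=25): # tilt: handle toward -x
    return Ro.from_euler('z',yaw)*Ro.from_euler('y',-np.radians(tilt))
def fitblue(names,c0=(.535,-.217,.095),yaw0=-.27):
    P=[]
    for n in names:
        d=load(n);C=cloud(d);h=cv2.cvtColor(d['color'],cv2.COLOR_RGB2HSV)
        m=(h[...,0]>100)&(h[...,0]<128)&(h[...,1]>150)&(d['depth']>0)&(np.linalg.norm(C-np.array(c0),axis=2)<.07)
        P.append(C[m])
    P=np.vstack(P); hb=np.array([.010,.045,.013])
    def f(q):
        l=np.abs(scrR(q[3]).inv().apply(P-q[:3]))-hb
        return np.linalg.norm(np.maximum(l,0),axis=1)+np.minimum(l.max(1),0)
    r=least_squares(f,[*c0,yaw0],loss='soft_l1',f_scale=.002)
    return r.x,np.abs(r.fun).mean(),len(P)
def delta(target_p,target_R,p=None,R=None):
    if p is None:
        from workcell import get_obs
        o=get_obs();p=o['position'];R=Ro.from_quat(o['ee_rot'])
    return np.r_[R.inv().apply(np.array(target_p)-p),(R.inv()*target_R).as_rotvec()]
E
python3 - <<'E'
from h import *
for n in(['top'],['scene'],['top','scene']): print(fitblue(n))
t=load('top')
cr=np.array([(147,68),(265,55),(152,105),(266,92),(155,142),(270,130),(88,110)],float)
px=(cr+.5)/3.6-.5+[220,170]
W=ray(t,px[:6],.065);print(W.round(4)); print((W[0::2]+W[1::2])/2); v=W[1::2]-W[0::2]; print(np.degrees(np.arctan2(-v[:,0],v[:,1]))+180,np.linalg.norm(v,axis=1)); print('knob',ray(t,px[6:],.08))
grab('wrist');d=load('wrist');R=np.array(d['R']);o=-R.T@d['t']
from workcell import get_obs
ob=get_obs();Rt=Ro.from_quat(ob['ee_rot'])
print('cam in tool',Rt.inv().apply(o-ob['position']),'axis in tool',Rt.inv().apply(R),d['K'])
print(Rt.as_matrix())
E
```

```text
(array([ 0.52992919, -0.21425804,  0.09047122, -0.28108636]), np.float64(0.0014617412658115083), 192)
(array([ 0.5284583 , -0.21985704,  0.09073273, -0.30258921]), np.float64(0.001990706195348466), 165)
(array([ 0.52828944, -0.22042354,  0.09059997, -0.29244571]), np.float64(0.001699982862545764), 357)
[[0.5682 0.2122 0.065 ]
 [0.5809 0.1141 0.065 ]
 [0.5368 0.2065 0.065 ]
 [0.5494 0.1122 0.065 ]
 [0.5058 0.2025 0.065 ]
 [0.5175 0.1078 0.065 ]]
[[0.57453223 0.16315032 0.065     ]
 [0.5431264  0.15934698 0.065     ]
 [0.51162271 0.15515953 0.065     ]]
[7.39186276 7.6113201  7.04777317] [0.09894218 0.09514038 0.09540855]
knob [[0.52885042 0.2562535  0.08      ]]
cam in tool [ 7.13111757e-02 -4.42488820e-05 -1.58500682e-01] axis in tool [[-7.03512113e-04  9.99999472e-01  7.49116998e-04]
 [-9.58088009e-01 -4.59424475e-04 -2.86473658e-01]
 [-2.86473163e-01 -9.19257701e-04  9.58087826e-01]] [[357.11490482   0.         317.39329522]
 [  0.         357.11490482 205.13026826]
 [  0.           0.           1.        ]]
[[-9.47058079e-01  3.21062142e-01 -3.08364299e-04]
 [ 3.21062287e-01  9.47057503e-01 -1.04548711e-03]
 [-4.36276065e-05 -1.08914116e-03 -9.99999406e-01]]
```

```bash
cat >> h.py <<'E'
def Rtool(yaw,tilt=0):
    M=scrR(yaw,tilt).as_matrix(); return Ro.from_matrix(np.c_[M[:,1],M[:,0],-M[:,2]])
def plan(*targets,start=None):
    """chained call increments through the targets [(p,R),...]"""
    if start is None:
        from workcell import get_obs
        o=get_obs();start=(o['position'],Ro.from_quat(o['ee_rot']))
    p,R=start
    for tp,tR in targets:
        tp=np.array(tp); rv=(R.inv()*tR).magnitude()
        n=int(max(np.ceil(np.linalg.norm(tp-p)/.19),np.ceil(rv/.56),1))
        for k in range(n,0,-1):
            d=delta(p+(tp-p)/k, R*Ro.from_rotvec((R.inv()*tR).as_rotvec()/k),p,R).round(4)
            rows=int(np.ceil(max(np.linalg.norm(d[:3])/.0417,np.linalg.norm(d[3:])/.125,1)-.02))
            print(rows,[float(v) for v in d])
            p=p+R.apply(d[:3]); R=R*Ro.from_rotvec(d[3:])
        print('--')
E
python3 - <<'E'
from h import *
plan(((.54,.19,.26),Rtool(np.radians(7.4))))
E
```

```text
5 [-0.1501, -0.0905, -0.0146, -0.0003, 0.0002, 0.3716]
5 [-0.1727, -0.0298, -0.0147, -0.0003, 0.0002, 0.3716]
5 [-0.1718, 0.035, -0.0147, -0.0003, 0.0003, 0.3716]
--
```

Call:
{"method": "jog_arm", "body": {
  "increments": [
    [-0.03, -0.018, -0.003, 0, 0, 0.075, 1],
    [-0.06, -0.036, -0.006, 0, 0, 0.15, 1],
    [-0.09, -0.054, -0.009, 0, 0, 0.225, 1],
    [-0.12, -0.072, -0.012, 0, 0, 0.3, 1],
    [-0.15, -0.0905, -0.015, 0, 0, 0.3716, 1]
  ]
}}

```text
clock: 0.57
position: [0.3144, 0.4566, 0.2313]
ee_rot: [0.344, 0.939, -0.0, -0.0]
ft_force: [1.5, 0.5, 0.2]
grip_width: 1.002
grasp_force: 0.0
```

Call:
{"method": "jog_arm", "body": {
  "increments": [
    [-0.0345, -0.006, -0.003, 0, 0, 0.075, 1],
    [-0.069, -0.012, -0.006, 0, 0, 0.15, 1],
    [-0.1035, -0.018, -0.009, 0, 0, 0.225, 1],
    [-0.138, -0.024, -0.012, 0, 0, 0.3, 1],
    [-0.1727, -0.0298, -0.0147, 0, 0, 0.3716, 1]
  ]
}}

```text
clock: 0.98
position: [0.4275, 0.3227, 0.2463]
ee_rot: [0.511, 0.859, 0.0, -0.0]
ft_force: [1.0, 0.3, -0.3]
grip_width: 1.001
grasp_force: 0.0
```

Call:
{"method": "jog_arm", "body": {
  "increments": [
    [-0.0345, 0.007, -0.003, 0, 0, 0.075, 0.5],
    [-0.069, 0.014, -0.006, 0, 0, 0.15, 0.5],
    [-0.1035, 0.021, -0.009, 0, 0, 0.225, 0.5],
    [-0.138, 0.028, -0.012, 0, 0, 0.3, 0.5],
    [-0.1718, 0.035, -0.0147, 0, 0, 0.3716, 0.5]
  ]
}}

```text
clock: 1.4
position: [0.5407, 0.1887, 0.261]
ee_rot: [0.661, 0.75, 0.0, -0.0]
ft_force: [0.7, 0.5, 0.4]
grip_width: 0.747
grasp_force: 0.0
```

```bash
python3 - <<'E'
from h import *
from workcell import get_obs
o=get_obs();print(o['clock'],o['position'],Ro.from_quat(o['ee_rot']).as_matrix().round(3),o['joint_pos'].round(2),abs(o['joint_velocities']).max())
grab('wrist');save('pics/w1.png',load('wrist'),None,1.25)
plan(((.54,.19,.26),Rtool(np.radians(7.4))))
E
```

```text
1.4 [0.54073748 0.18868351 0.26095238] [[-0.125  0.992  0.   ]
 [ 0.992  0.125  0.   ]
 [ 0.     0.    -1.   ]] [-0.75  0.2   0.39  1.56 -0.07  1.4  -0.23] 0.4589784468839705
1 [0.0089, -0.0038, 0.0014, 0.0023, 0.003, -0.017]
--
```

View pics/w1.png

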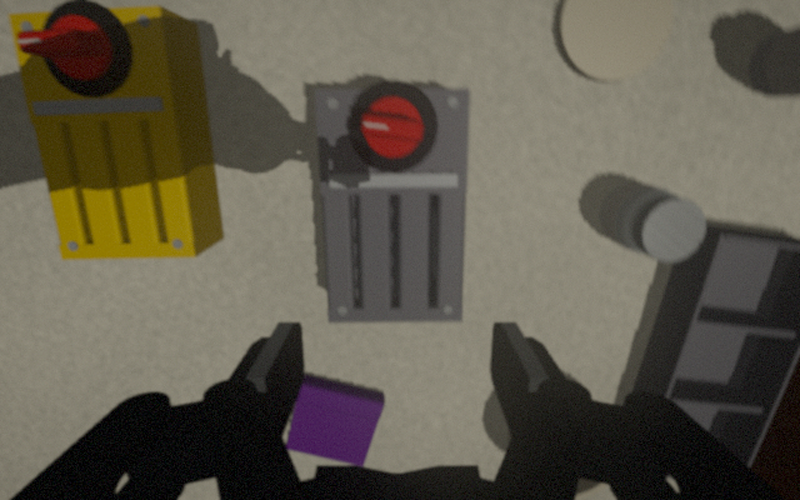

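The rack sits mid-view, with slots at 800-px columns ≈357, 395 and 434, rows 194–308. The knob is at (397,127). I refine these with an intensity profile.

```bash
python3 - <<'E'
from h import *
d=load('wrist'); g=cv2.cvtColor(d['color'],cv2.COLOR_RGB2GRAY).astype(float)
pts=[]
for c in(357,395,434):
    c=c/1.25; out=[]
    for r0,r1 in((162,182),(185,205),(210,235)):
        p=g[r0:r1,int(c)-9:int(c)+11].mean(0); w=np.clip(np.percentile(p,80)-p-5,0,None); out.append((int(c)-9+(w*np.arange(20)).sum()/w.sum(),(r0+r1-1)/2))
    ci=int(round(out[1][0])); q=g[140:260,ci-1:ci+2].mean(1); th=(np.median(q[20:90])+g[200:230,ci+12].mean())/2; low=np.where(q<th)[0]+140
    print(np.round(out,1).tolist(),'rows',low.min(),low.max())
    W=ray(d,out,.065); v=W[0]-W[2]; print(W.round(4)[:,:2].tolist(),'yaw',np.degrees(np.arctan2(-v[0],v[1])), 'ends',ray(d,[(ci,low.min()-.5),(ci,low.max()+.5)],.065)[:,:2].round(4).tolist())
h=cv2.cvtColor(d['color'],cv2.COLOR_RGB2HSV); m=((h[...,0]<8)|(h[...,0]>172))&(h[...,1]>150); m[:, :250]=0
C=cloud(d); Z=C[...,2]
for lo,hi in((.06,.085),(.095,.12)):
    P=C[m&(Z>lo)&(Z<hi)]; print('red',lo,len(P),P.mean(0).round(4),cv2.minAreaRect((P[:,:2]*1000).astype(np.float32)))
print(np.median(Z[200:240,325:335]), np.median(C[90:100,305:345,2]))
print('knobpx->',ray(d,[(393/1.25,127/1.25)],.075))
E
```

```text
[[284.1, 171.5], [284.8, 194.5], [285.8, 222.0]] rows 140 246
[[0.5086, 0.1862], [0.5118, 0.1624], [0.5158, 0.1327]] yaw 7.614038974859619 ends [[0.5064, 0.2181], [0.5176, 0.1049]]
[[315.6, 171.5], [315.9, 194.5], [316.1, 222.0]] rows 156 245
[[0.5402, 0.1901], [0.5434, 0.1663], [0.5474, 0.1367]] yaw 7.646126408789724 ends [[0.5386, 0.2062], [0.5505, 0.1102]]
[[347.0, 171.5], [346.7, 194.5], [346.2, 222.0]] rows 155 246
[[0.5717, 0.194], [0.5748, 0.1702], [0.5788, 0.1406]] yaw 7.570455510488702 ends [[0.5691, 0.211], [0.5837, 0.1131]]
red 0.06 1066 [0.5307 0.2566 0.0792] ((532.1402587890625, 256.99853515625), (44.26824951171875, 42.797550201416016), 85.11907958984375)
red 0.095 701 [0.5314 0.2589 0.1096] ((529.2469482421875, 258.6739501953125), (40.92555618286133, 14.078129768371582), 0.3028336465358734)
0.06636522212842152 0.10843715216830196
knobpx-> [[0.5307765  0.25747633 0.075     ]]
```

```bash
python3 - <<'E'
from h import *
yaw=-.29;c=np.array([.529,-.217,.0906]);sz=scrR(yaw).apply([0,0,1])
print(c+.13*sz)
plan((c+.13*sz,Rtool(yaw,25)))
E
```

```text
[ 0.47635372 -0.20128968  0.20842001]
4 [-0.1242, -0.037, 0.018, -0.1425, -0.0284, 0.1321]
4 [-0.1277, -0.0228, 0.0173, -0.1425, -0.0284, 0.1321]
4 [-0.1292, -0.0083, 0.0187, -0.1425, -0.0284, 0.132]
--
```

Call:
{"method": "jog_arm", "body": {
  "increments": [
    [-0.031, -0.0092, 0.0045, -0.0356, -0.0071, 0.033, 0.3],
    [-0.062, -0.0185, 0.009, -0.0712, -0.0142, 0.066, 0.3],
    [-0.093, -0.0278, 0.0135, -0.107, -0.0213, 0.099, 0.3],
    [-0.1242, -0.037, 0.018, -0.1425, -0.0284, 0.1321, 0.3]
  ]
}}

```text
clock: 1.78
position: [0.5188, 0.0609, 0.2422]
ee_rot: [0.707, 0.704, 0.044, 0.058]
ft_force: [0.2, -0.2, 0.6]
grip_width: 0.648
grasp_force: 0.0
```

Call:
{"method": "jog_arm", "body": {
  "increments": [
    [-0.032, -0.0057, 0.0043, -0.0356, -0.0071, 0.033, 0.3],
    [-0.064, -0.0114, 0.0086, -0.0712, -0.0142, 0.066, 0.3],
    [-0.096, -0.0171, 0.013, -0.107, -0.0213, 0.099, 0.3],
    [-0.1277, -0.0228, 0.0173, -0.1425, -0.0284, 0.1321, 0.3]
  ]
}}

```text
clock: 2.12
position: [0.498, -0.067, 0.2245]
ee_rot: [0.746, 0.65, 0.088, 0.115]
ft_force: [-1.4, -1.0, -0.4]
grip_width: 0.648
grasp_force: 0.0
```

Call:
{"method": "jog_arm", "body": {
  "increments": [
    [-0.0323, -0.0021, 0.0047, -0.0356, -0.0071, 0.033, 0.3],
    [-0.0646, -0.0042, 0.0094, -0.0712, -0.0142, 0.066, 0.3],
    [-0.097, -0.0062, 0.014, -0.107, -0.0213, 0.099, 0.3],
    [-0.1292, -0.0083, 0.0187, -0.1425, -0.0284, 0.132, 0.3],
    [-0.1292, -0.0083, 0.0187, -0.1425, -0.0284, 0.132, 0.3]
  ]
}}

```text
clock: 2.53
position: [0.4753, -0.1986, 0.2055]
ee_rot: [0.781, 0.587, 0.131, 0.171]
ft_force: [-0.1, 0.4, -0.4]
grip_width: 0.655
grasp_force: 0.0
```

```bash
python3 - <<'E'
from h import *
from workcell import get_obs
o=get_obs();print(o['clock'],o['position'],o['joint_pos'].round(2),o['grip_width'])
grab('wrist');d=load('wrist');save('pics/w2.png',d,None,1.25)
q,e,n=fitblue(['wrist'],(.529,-.217,.0906),-.29);print(q,e,n)
yaw=q[3];c=q[:3];sz=scrR(yaw).apply([0,0,1]);print(proj(d,[c])*1.25)
plan((c+.05*sz,Rtool(yaw,25)),(c+.008*sz,Rtool(yaw,25)))
E
```

```text
2.5333 [ 0.47526181 -0.19858233  0.20554615] [-0.45 -0.36  0.65  2.16  0.32  0.85 -0.23] 0.6546059381934249
[ 0.52785916 -0.22117453  0.09084638 -0.2889749 ] 0.0004435644409574886 185
[[398.93399455 248.7106146 ]]
2 [-0.0102, 0.0028, 0.0783, -0.0038, -0.0079, 0.0086]
--
1 [0.0, -0.0, 0.042, -0.0, 0.0, -0.0]
--
```

View pics/w2.png

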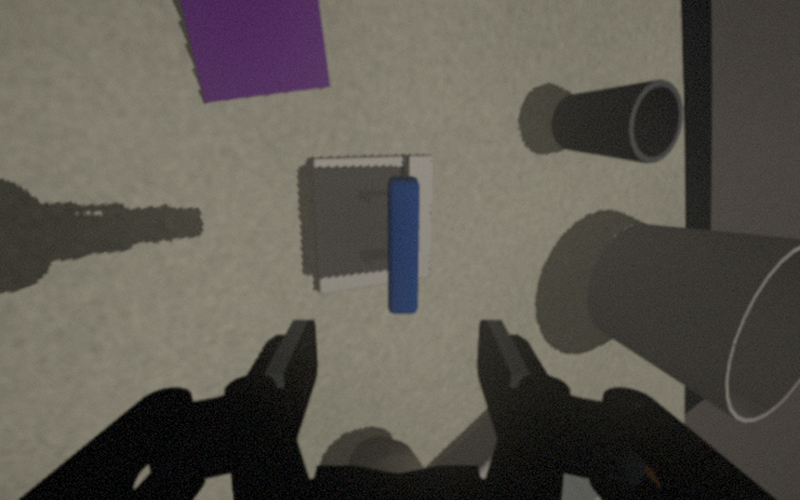

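The handle stands at (403,245) in the view, centred between the fingers and clear of the board. Moving in to grasp.

Call:
{"method": "jog_arm", "body": {
  "increments": [
    [-0.005, 0.0014, 0.035, -0.002, -0.004, 0.004, 0.3],
    [-0.0102, 0.0028, 0.072, -0.0038, -0.0079, 0.0086, 0.3],
    [-0.0102, 0.0028, 0.1, -0.0038, -0.0079, 0.0086, 0.3],
    [-0.0102, 0.0028, 0.1203, -0.0038, -0.0079, 0.0086, 0.3],
    [-0.0102, 0.0028, 0.1203, -0.0038, -0.0079, 0.0086, 0.3]
  ]
}}

```text
clock: 3.0
position: [0.5257, -0.2161, 0.0952]
ee_rot: [0.781, 0.587, 0.126, 0.173]
ft_force: [-1.4, 0.7, -0.6]
grip_width: 0.654
grasp_force: 0.0
```

Call:
{"method": "jog_arm", "body": {
  "increments": [
    [0, 0, 0, 0, 0, 0, -0.3],
    [0, 0, 0, 0, 0, 0, -0.6],
    [0, 0, 0, 0, 0, 0, -1],
    [0, 0, 0, 0, 0, 0, -1],
    [0, 0, 0, 0, 0, 0, -1]
  ],
  "grip_force": 60
}}

```text
clock: 3.42
position: [0.5267, -0.2173, 0.0999]
ee_rot: [0.781, 0.586, 0.131, 0.174]
ft_force: [0.1, 0.8, -0.1]
grip_width: 0.004
grasp_force: 0.0
```

```bash
python3 - <<'E'
from h import *
from workcell import get_obs
o=get_obs();print(o['clock'],o['position'],o['joint_pos'].round(2),o['grip_width'],o['grasp_force'],o['ft_force'])
E
```

```text
3.4167 [ 0.52670654 -0.21726052  0.09987648] [-0.6  -0.    0.94  2.19 -0.05  0.52  0.09] 0.004192038516698939 0.0 [ 0.05195632  0.77575572 -0.11616191]
```

```bash
python3 - <<'E'
from h import *
grab('wrist','scene','top');d=load('wrist')
a=cv2.resize(d['color'][...,::-1],None,fx=.9,fy=.9)
s=load('scene');b=cv2.resize(s['color'][150:230,210:310,::-1],None,fx=3,fy=3,interpolation=cv2.INTER_CUBIC)
s=load('top');b2=cv2.resize(s['color'][160:240,360:460,::-1],None,fx=2.76,fy=2.76,interpolation=cv2.INTER_CUBIC)
b=cv2.resize(b,(288,230));b2=cv2.resize(b2,(288,230));c=np.hstack([b,b2])
cv2.imwrite('pics/m1.png',np.vstack([a,c]))if a.shape[1]==c.shape[1] else print(a.shape,c.shape)
for n in('wrist','scene','top'):print(fitblue([n],(.528,-.221,.091),-.29))
E
```

```text
(array([ 0.52815373, -0.22131407,  0.09092379, -0.29147275]), np.float64(0.0006731248845743289), 2270)
(array([ 0.52897598, -0.21952877,  0.08983307, -0.30709645]), np.float64(0.0020980952213515993), 167)
(array([ 0.52785622, -0.22069347,  0.09094503, -0.30036265]), np.float64(0.0014314875929602293), 87)
```

View pics/m1.png

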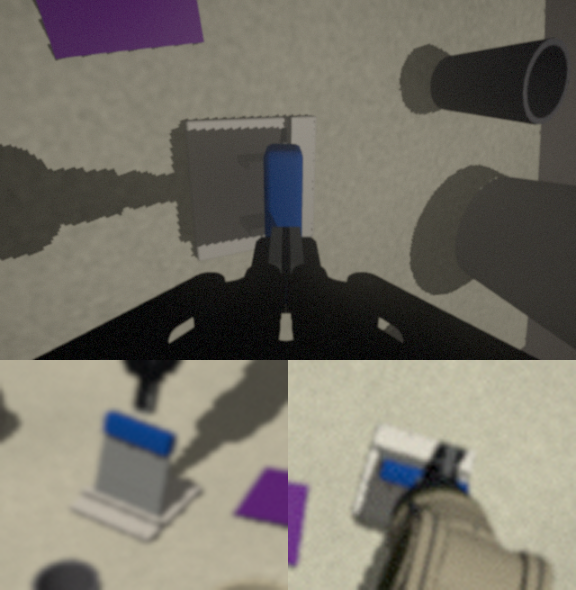

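The wrist view (top) shows the closed fingers at (285,230), over the handle and not around it. In the scene crop they hang about 25 mm above it. The scraper is untouched. I check where the fingertips really are by depth.

```bash
python3 - <<'E'
from h import *
from workcell import get_obs
d=load('wrist');C=cloud(d);o=get_obs();R=Ro.from_quat(o['ee_rot'])
T=R.inv().apply((C-o['position']).reshape(-1,3)).reshape(C.shape)
for v in range(235,320,10): print(v,T[v,306:330:6].round(3).tolist())
print(o['position'],R.as_matrix().round(3).tolist(),o['joint_pos'])
Rm=np.array(d['R']);oc=-Rm.T@d['t'];print('cam in tool',R.inv().apply(oc-o['position']),R.inv().apply(Rm).round(3))
E
```

```text
235 [[0.012, -0.003, -0.004], [0.012, -0.0, -0.004], [0.013, 0.003, -0.005], [0.012, 0.005, -0.003]]
245 [[0.007, -0.003, -0.005], [0.008, -0.0, -0.005], [0.008, 0.003, -0.006], [0.007, 0.005, -0.004]]
255 [[0.011, -0.002, -0.023], [0.011, -0.0, -0.023], [0.011, 0.002, -0.023], [0.01, 0.005, -0.022]]
265 [[0.011, -0.002, -0.032], [0.011, 0.0, -0.032], [0.011, 0.002, -0.032], [0.011, 0.005, -0.033]]
275 [[0.011, -0.002, -0.042], [0.011, 0.0, -0.04], [0.011, 0.002, -0.041], [0.011, 0.005, -0.041]]
285 [[0.011, -0.002, -0.049], [0.011, 0.0, -0.049], [0.011, 0.002, -0.049], [0.011, 0.004, -0.048]]
295 [[0.012, -0.002, -0.057], [0.011, 0.0, -0.054], [0.01, 0.002, -0.054], [0.01, 0.004, -0.053]]
305 [[0.011, -0.001, -0.061], [0.007, 0.0, -0.055], [0.006, 0.002, -0.053], [0.012, 0.004, -0.062]]
315 [[0.012, -0.001, -0.068], [0.007, 0.0, -0.06], [0.002, 0.002, -0.053], [0.008, 0.004, -0.061]]
[ 0.52644784 -0.21737646  0.09928103] [[0.28, 0.87, 0.407], [0.96, -0.254, -0.119], [-0.001, 0.424, -0.906]] [-5.98720557e-01 -2.71594724e-04  9.40882566e-01  2.18716401e+00
 -4.80549937e-02  5.18172422e-01  9.46298592e-02]
cam in tool [ 0.07254319  0.00195544 -0.15846316] [[-0.001  1.    -0.002]
 [-0.958 -0.001 -0.285]
 [-0.285  0.002  0.958]]
```

```bash
python3 - <<'E'
from h import *
from workcell import get_obs,manip
d=load('wrist');C=cloud(d);o=get_obs();R=Ro.from_quat(o['ee_rot'])
T=R.inv().apply((C-o['position']).reshape(-1,3)).reshape(C.shape)
print([(v,T[v,318].round(4).tolist()) for v in range(246,258)])
print([(k,getattr(manip,k)) for k in dir(manip) if k[0]!='_'])
# scene check: expected tip location (25 mm ahead) vs measured (-20 mm)
s=load('scene')
for z in(.025,-.02):print(z,proj(s,[o['position']+R.apply([0,0,z])]))
E
```

```text
[(246, [0.007, 0.0025, -0.0048]), (247, [0.0058, 0.0026, -0.0031]), (248, [0.0058, 0.0025, -0.0043]), (249, [0.0054, 0.0025, -0.0046]), (250, [0.0042, 0.0026, -0.0031]), (251, [0.0044, 0.0025, -0.0047]), (252, [0.0108, 0.0025, -0.0202]), (253, [0.0106, 0.0025, -0.0207]), (254, [0.0105, 0.0025, -0.0215]), (255, [0.0109, 0.0025, -0.0234]), (256, [0.0107, 0.0025, -0.0239]), (257, [0.0106, 0.0025, -0.0247])]
[('MotionError', <class 'workcell.MotionError'>), ('tip_extent', 0.025)]
0.025 [[257.14967864 179.83207942]]
-0.02 [[259.59283883 166.55511557]]
```

Both the wrist depth and the scene view put the real fingertips about 20 mm behind the reported TCP, not 25 mm ahead. The tool point is off by 45 mm along tool z, so from here I use the measured offset (tips = TCP − 0.020, grasp point = TCP − 0.039).

```bash
python3 - <<'E'
from h import *
q=fitblue(['wrist'],(.528,-.221,.091),-.29)[0]
sz=scrR(q[3]).apply([0,0,1]);c=q[:3]
plan((c-.037*sz,Rtool(q[3],25)))
E
```

```text
2 [-0.0034, -0.0011, 0.0457, 0.0012, -0.0025, 0.0069]
--
```

Call:
{"method": "jog_arm", "body": {
  "increments": [
    [0, 0, 0, 0, 0, 0, 0.3],
    [0, 0, 0, 0, 0, 0, 0.3],
    [0, 0, 0, 0, 0, 0, 0.3],
    [0, 0, 0, 0, 0, 0, 0.3],
    [0, 0, 0, 0, 0, 0, 0.3]
  ]
}}

```text
clock: 3.98
position: [0.5263, -0.2174, 0.0988]
ee_rot: [0.781, 0.586, 0.129, 0.174]
ft_force: [-0.6, 0.3, -1.0]
grip_width: 0.649
grasp_force: 0.0
```

Call:
{"method": "jog_arm", "body": {
  "increments": [
    [-0.001, 0, 0.015, 0, 0, 0.002, 0.3],
    [-0.002, -0.001, 0.03, 0.001, -0.002, 0.004, 0.3],
    [-0.0034, -0.001, 0.0457, 0.001, -0.0025, 0.007, 0.3],
    [-0.0034, -0.001, 0.0457, 0.001, -0.0025, 0.007, 0.3],
    [-0.0034, -0.001, 0.0457, 0.001, -0.0025, 0.007, 0.3]
  ]
}}

```text
clock: 4.4
position: [0.5422, -0.2265, 0.0564]
ee_rot: [0.784, 0.583, 0.127, 0.173]
ft_force: [-0.6, -0.0, -0.1]
grip_width: 0.65
grasp_force: 0.0
```

Call:
{"method": "jog_arm", "body": {
  "increments": [
    [0, 0, 0, 0, 0, 0, -0.2],
    [0, 0, 0, 0, 0, 0, -0.6],
    [0, 0, 0, 0, 0, 0, -1],
    [0, 0, 0, 0, 0, 0, -1],
    [0, 0, 0, 0, 0, 0, -1]
  ],
  "grip_force": 60
}}

```text
clock: 4.82
position: [0.5436, -0.2258, 0.0579]
ee_rot: [0.783, 0.583, 0.13, 0.174]
ft_force: [-4.6, 1.9, 8.1]
grip_width: 0.22
grasp_force: 60.7
```

```bash
python3 - <<'E'
from h import *
from workcell import get_obs
o=get_obs();print(o['clock'],o['position'],o['joint_pos'].round(2),o['grip_width'],o['grasp_force'],o['ft_force'])
grab('wrist');print(fitblue(['wrist'],(.528,-.221,.091),-.29))
E
```

```text
4.8167 [ 0.54361426 -0.22577447  0.05786856] [-0.49  0.19  0.89  2.17 -0.41  0.44  0.39] 0.22014070979454992 60.655421018600464 [-4.64174326  1.94166696  8.13757228]
(array([ 0.52792913, -0.22119333,  0.09074955, -0.28803085]), np.float64(0.0061458785478626385), 10981)
```

```bash
python3 - <<'E'
from h import *
from workcell import get_obs
o=get_obs();p=o['position'];R=Ro.from_quat(o['ee_rot'])
a=p+R.apply([0,0,-.09]); y=np.radians(7.6)
print(a); plan((a,R),((.5446,.1582,.165),Rtool(y)))
E
```

```text
[ 0.50712285 -0.21483838  0.13939752]
3 [-0.0, -0.0, -0.09, 0.0, 0.0, 0.0]
--
5 [0.184, -0.0268, -0.0267, 0.2153, 0.0463, -0.2086]
5 [0.1871, 0.0075, -0.0159, 0.2153, 0.0463, -0.2085]
--
```

Call:
{"method": "jog_arm", "body": {
  "increments": [
    [0, 0, -0.02, 0, 0, 0, -1],
    [0, 0, -0.045, 0, 0, 0, -1],
    [0, 0, -0.07, 0, 0, 0, -1],
    [0, 0, -0.09, 0, 0, 0, -1],
    [0, 0, -0.09, 0, 0, 0, -1]
  ]
}}

```text
clock: 5.28
position: [0.5077, -0.216, 0.1441]
ee_rot: [0.783, 0.582, 0.133, 0.176]
ft_force: [0.7, -0.4, -1.7]
grip_width: 0.228
grasp_force: 63.0
```

```bash
python3 - <<'E'
from h import *
y=np.radians(7.6)
plan(((.5446,.1582,.165),Rtool(y)))
from workcell import get_obs
o=get_obs();print(o['grip_width'],o['grasp_force'],o['ft_force'],o['joint_pos'].round(2))
E
```

```text
5 [0.1845, -0.0285, -0.0245, 0.2192, 0.0456, -0.2094]
5 [0.1877, 0.0066, -0.0134, 0.2192, 0.0456, -0.2093]
--
0.22832631225461772 63.00926327705383 [ 0.74092074 -0.35922391 -1.7054966 ] [-0.66 -0.22  0.93  2.19  0.28  0.65 -0.18]
```

Call:
{"method": "jog_arm", "body": {
  "increments": [
    [0.037, -0.0057, -0.0049, 0.044, 0.009, -0.042, -1],
    [0.074, -0.0114, -0.0098, 0.088, 0.018, -0.084, -1],
    [0.111, -0.0171, -0.0147, 0.132, 0.027, -0.126, -1],
    [0.148, -0.0228, -0.0196, 0.176, 0.036, -0.168, -1],
    [0.1845, -0.0285, -0.0245, 0.2192, 0.0456, -0.2094, -1]
  ]
}}

```text
clock: 5.7
position: [0.5245, -0.0256, 0.1483]
ee_rot: [0.729, 0.677, 0.063, 0.085]
ft_force: [1.0, -1.3, -1.8]
grip_width: 0.226
grasp_force: 62.9
```

Call:
{"method": "jog_arm", "body": {
  "increments": [
    [0.0375, 0.0013, -0.0027, 0.044, 0.009, -0.042, -1],
    [0.075, 0.0026, -0.0054, 0.088, 0.018, -0.084, -1],
    [0.1125, 0.004, -0.008, 0.132, 0.027, -0.126, -1],
    [0.15, 0.0053, -0.0107, 0.176, 0.036, -0.168, -1],
    [0.1877, 0.0066, -0.0134, 0.2192, 0.0456, -0.2093, -1]
  ]
}}

```text
clock: 6.12
position: [0.543, 0.1616, 0.1577]
ee_rot: [0.657, 0.754, -0.005, -0.004]
ft_force: [0.7, -1.1, -2.1]
grip_width: 0.222
grasp_force: 62.9
```

Call:
{"method": "jog_arm", "body": {
  "increments": [
    [0, 0, 0, 0, 0, 0, -1],
    [0, 0, 0, 0, 0, 0, -1]
  ]
}}

```text
clock: 6.28
position: [0.5432, 0.1616, 0.1569]
ee_rot: [0.657, 0.754, -0.005, -0.003]
ft_force: [0.2, -1.4, -2.2]
grip_width: 0.222
grasp_force: 62.9
```

```bash
cat > st.py <<'E'
from h import *
from workcell import get_obs
def st():
    o=get_obs();R=Ro.from_quat(o['ee_rot']);p=o['position'];M=R.as_matrix()
    y=np.radians(7.6);ex=np.array([np.cos(y),np.sin(y),0]);ey=np.array([-np.sin(y),np.cos(y),0]);m=np.array([.5446,.1582,0])
    print('clk',round(o['clock'],2),'rackxy',round((p-m)@ex*1000,1),round((p-m)@ey*1000,1),'z',round(p[2]*1000,1),'F rack',round(o['ft_force']@ex,1),round(o['ft_force']@ey,1),round(o['ft_force'][2],1),'T',o['torque'].round(2),'tilt z',M[:,2]@ex,M[:,2]@ey,'yaw',np.degrees(np.arctan2(M[1,1],M[0,1])),'g',round(o['grip_width'],3),round(o['grasp_force'],1),o['joint_pos'].round(2))
E
python3 - <<'E'
from st import *
st()
grab('wrist','scene','top');d=load('wrist')
a=cv2.resize(d['color'][...,::-1],None,fx=.9,fy=.9)
s=load('scene');b=cv2.resize(s['color'][150:250,330:440,::-1],(288,230),interpolation=cv2.INTER_CUBIC)
s=load('top');b2=cv2.resize(s['color'][160:240,220:320,::-1],(288,230),interpolation=cv2.INTER_CUBIC)
cv2.imwrite('pics/m2.png',np.vstack([a,np.hstack([b,b2])]))
E
```

```text
clk 6.28 rackxy -0.9 3.6 z 156.9 F rack 0.0 -1.4 -2.2 T [-0.09 -0.04  0.  ] tilt z -0.011534721905544556 -0.0017708404732812149 yaw 7.886487083032634 g 0.222 62.9 [-0.93  0.29  0.66  1.72 -0.19  1.21 -0.08]
```

View pics/m2.png

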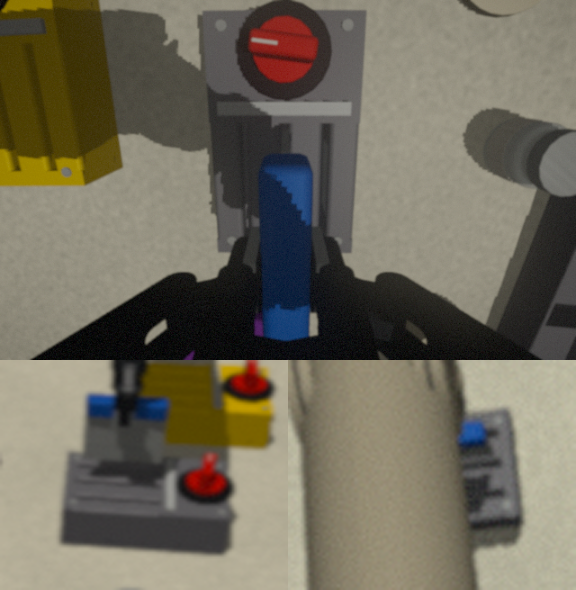

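The scraper hangs upright over the rack, with the handle at (285,245) and the knob at (284,48). I fit the handle's pose in the tool frame to get the residual offset and tilt.

```bash
cat >> st.py <<'E'
def inhand(show=True):
    d=load('wrist');C=cloud(d);o=get_obs();R=Ro.from_quat(o['ee_rot'])
    h=cv2.cvtColor(d['color'],cv2.COLOR_RGB2HSV)
    T=R.inv().apply((C-o['position']).reshape(-1,3)).reshape(C.shape)
    m=(h[...,0]>95)&(h[...,0]<130)&(h[...,1]>110)&(d['depth']>0)&(abs(T[...,1])<.02)&(abs(T[...,0])<.06)&(T[...,2]<0.0)
    m=cv2.erode(m.astype(np.uint8),np.ones((3,3)))>0
    P=T[m]; hb=np.array([.045,.010,.013])
    def f(q):
        l=np.abs(Ro.from_rotvec(q[3:]).inv().apply(P-q[:3]))-hb
        return np.linalg.norm(np.maximum(l,0),axis=1)+np.minimum(l.max(1),0)
    r=least_squares(f,[0,0,-.037,0,0,0],loss='soft_l1',f_scale=.001)
    print('handle in tool mm',(r.x[:3]*1000).round(1),'rot deg',np.degrees(r.x[3:]).round(2),'res',np.abs(r.fun).mean(),len(P))
    q=Ro.from_rotvec(r.x[3:]);foot=o['position']+R.apply(r.x[:3]+q.apply([0,0,.088]))
    y=np.radians(7.6);ex=np.array([np.cos(y),np.sin(y),0]);ey=np.array([-np.sin(y),np.cos(y),0]);mm=np.array([.5446,.1582,0])
    B=(R*q).as_matrix()
    print('foot rack x,y,z',((foot-mm)@ex*1000).round(1),((foot-mm)@ey*1000).round(1),(foot[2]*1000).round(1),'blade down tilt x,y',B[:,2]@ex,B[:,2]@ey,'yaw',np.degrees(np.arctan2(B[1,1],B[0,1])))
    return P
E
python3 - <<'E'
from st import *
P=inhand()
top=P[(P[:,2]<-.045)&(abs(P[:,1])<.008)];print(top.mean(0),np.linalg.lstsq(np.c_[top[:,:2],np.ones(len(top))],top[:,2],rcond=None)[0])
E
```

```text
handle in tool mm [  4.9   0.5 -35.7] rot deg [-1.81  0.04 -0.78] res 0.0006257050287382121 10237
foot rack x,y,z 1.4 4.7 105.8 blade down tilt x,y 0.021553015859705645 0.00013488439856798509 yaw 8.316815260120682
[ 0.01703383  0.00034689 -0.0487718 ] [ 0.00506433 -0.05739842 -0.04883815]
```

Call:
{"method": "jog_arm", "body": {
  "increments": [
    [-0.0045, 0, 0, 0, 0, 0.007, -1],
    [-0.0045, 0, 0.015, 0, 0, 0.007, -1],
    [-0.0045, 0, 0.03, 0, 0, 0.007, -1],
    [-0.0045, 0, 0.034, 0, 0, 0.007, -1],
    [-0.0045, 0, 0.034, 0, 0, 0.007, -1]
  ],
  "grip_force": 80
}}

```text
clock: 6.85
position: [0.5429, 0.1537, 0.1238]
ee_rot: [0.662, 0.75, -0.004, -0.003]
ft_force: [-0.9, 0.3, -3.3]
grip_width: 0.222
grasp_force: 80.2
```

Call:
{"method": "jog_arm", "body": {
  "increments": [
    [0, 0, 0.002, 0, 0, 0, -1],
    [0, 0, 0.004, 0, 0, 0, -1],
    [0, 0, 0.006, 0, 0, 0, -1],
    [0, 0, 0.008, 0, 0, 0, -1],
    [0, 0, 0.01, 0, 0, 0, -1]
  ]
}}

```text
clock: 7.27
position: [0.5438, 0.1549, 0.1146]
ee_rot: [0.661, 0.75, -0.004, -0.003]
ft_force: [-1.9, -0.8, 0.2]
grip_width: 0.22
grasp_force: 80.7
```

```bash
python3 -c "
from st import *
st()"
```

```text
clk 7.27 rackxy -1.3 -3.2 z 114.6 F rack -2.0 -0.6 0.2 T [0.04 0.43 0.06] tilt z -0.009247635863508841 -8.98372558715086e-05 yaw 7.253699165884298 g 0.22 80.7 [-0.9   0.33  0.66  1.77 -0.22  1.13 -0.05]
```

Call:
{"method": "jog_arm", "body": {
  "increments": [
    [-0.001, 0, 0.002, 0, 0, -0.004, -1],
    [-0.001, 0, 0.004, 0, 0, -0.004, -1],
    [-0.001, 0, 0.006, 0, 0, -0.004, -1],
    [-0.001, 0, 0.008, 0, 0, -0.004, -1],
    [-0.001, 0, 0.009, 0, 0, -0.004, -1]
  ]
}}

```text
clock: 7.68
position: [0.5435, 0.154, 0.1052]
ee_rot: [0.659, 0.752, -0.004, -0.003]
ft_force: [-1.4, 1.7, -0.9]
grip_width: 0.219
grasp_force: 80.7
```

```bash
python3 -c "
from st import *
st()"
```

```text
clk 7.68 rackxy -1.6 -4.0 z 105.2 F rack -1.1 1.9 -0.9 T [0.31 0.57 0.09] tilt z -0.009962065515735051 -0.00015440604310620995 yaw 7.4983023952694206 g 0.219 80.7 [-0.9   0.34  0.65  1.78 -0.23  1.11 -0.04]
```

Call:
{"method": "jog_arm", "body": {
  "increments": [
    [0, 0, 0.002, 0, 0, 0, -1],
    [0, 0, 0.004, 0, 0, 0, -1],
    [0, 0, 0.006, 0, 0, 0, -1],
    [0, 0, 0.008, 0, 0, 0, -1],
    [0, 0, 0.0095, 0, 0, 0, -1]
  ]
}}

```text
clock: 8.1
position: [0.5439, 0.1543, 0.0971]
ee_rot: [0.659, 0.752, -0.003, -0.003]
ft_force: [-11.1, 1.4, 28.8]
grip_width: 0.219
grasp_force: 85.1
```

```bash
python3 -c "
from st import *
st()"
```

```text
clk 8.1 rackxy -1.2 -3.8 z 97.1 F rack -10.8 2.8 28.8 T [-0.1   3.18  0.18] tilt z -0.009218560858795235 0.00080216823502138 yaw 7.503772611079857 g 0.219 85.1 [-0.89  0.35  0.65  1.79 -0.24  1.09 -0.03]
```

Blocked by about 29 N at 19–20 mm depth, so the middle slot is clogged. I withdraw and try slot 2.

Call:
{"method": "jog_arm", "body": {
  "increments": [
    [0, 0, -0.015, 0, 0, 0, -1],
    [0, 0, -0.032, 0, 0, 0, -1],
    [0, 0.014, -0.034, 0, 0, 0, -1],
    [0, 0.0315, -0.034, 0, 0, 0, -1],
    [0, 0.0315, -0.034, 0, 0, 0, -1]
  ]
}}

```text
clock: 8.52
position: [0.5778, 0.1579, 0.13]
ee_rot: [0.66, 0.752, -0.003, -0.002]
ft_force: [-0.2, 0.1, -3.3]
grip_width: 0.222
grasp_force: 80.5
```

```bash
python3 -c "
from st import *
st(); grab('wrist'); inhand()"
```

```text
clk 8.52 rackxy 32.9 -4.7 z 130.0 F rack -0.2 0.1 -3.3 T [-0.05 -0.    0.04] tilt z -0.006448203355579135 -0.0011708896758857363 yaw 7.470246863510371 g 0.222 80.5 [-0.86  0.39  0.65  1.67 -0.25  1.18 -0.02]
handle in tool mm [  1.    1.2 -37.3] rot deg [-2.12  0.12 -0.16] res 0.0006183427231813558 9851
foot rack x,y,z 35.5 -3.9 78.8 blade down tilt x,y 0.028575930023279857 0.00029756845945779885 yaw 7.604727064316467
```

Call:
{"method": "jog_arm", "body": {
  "increments": [
    [0.002, -0.002, 0, 0, 0, 0, -1],
    [0.002, -0.002, 0.006, 0, 0, 0, -1],
    [0.002, -0.002, 0.01, 0, 0, 0, -1],
    [0.002, -0.002, 0.013, 0, 0, 0, -1],
    [0.002, -0.002, 0.015, 0, 0, 0, -1]
  ]
}}

```text
clock: 8.98
position: [0.5728, 0.1597, 0.1144]
ee_rot: [0.659, 0.752, -0.003, -0.003]
ft_force: [1.3, 0.8, -0.4]
grip_width: 0.221
grasp_force: 81.0
```

```bash
python3 -c "
from st import *
st()"
```

```text
clk 8.98 rackxy 28.1 -2.3 z 114.4 F rack 1.4 0.6 -0.4 T [-0.01 -0.44  0.  ] tilt z -0.009074087626475392 -0.00023662820326204414 yaw 7.490320398074208 g 0.221 81.0 [-0.86  0.4   0.65  1.69 -0.26  1.15 -0.01]
```

Call:
{"method": "jog_arm", "body": {
  "increments": [
    [0, 0.002, 0, 0, 0, 0, -1],
    [0, 0.002, 0.002, 0, 0, 0, -1],
    [0, 0.002, 0.004, 0, 0, 0, -1],
    [0, 0.002, 0.006, 0, 0, 0, -1],
    [0, 0.002, 0.009, 0, 0, 0, -1]
  ]
}}

```text
clock: 9.4
position: [0.5747, 0.1599, 0.1055]
ee_rot: [0.659, 0.752, -0.004, -0.003]
ft_force: [-0.0, 0.3, -2.7]
grip_width: 0.221
grasp_force: 80.5
```

```bash
python3 -c "
from st import *
st()"
```

```text
clk 9.4 rackxy 30.0 -2.3 z 105.5 F rack 0.0 0.3 -2.7 T [-0.01 -0.01 -0.04] tilt z -0.009524084126539191 -0.0002284753529091957 yaw 7.477060940620267 g 0.221 80.5 [-0.86  0.41  0.64  1.69 -0.27  1.13 -0.01]
```

Call:
{"method": "jog_arm", "body": {
  "increments": [
    [0, 0, 0.002, 0, 0, 0, -1],
    [0, 0, 0.004, 0, 0, 0, -1],
    [0, 0, 0.006, 0, 0, 0, -1],
    [0, 0, 0.008, 0, 0, 0, -1],
    [0, 0, 0.01, 0, 0, 0, -1]
  ]
}}

```text
clock: 9.82
position: [0.5746, 0.1599, 0.0955]
ee_rot: [0.659, 0.752, -0.004, -0.003]
ft_force: [-0.3, -0.2, -3.0]
grip_width: 0.223
grasp_force: 80.5
```

```bash
python3 -c "
from st import *
st()"
```

```text
clk 9.82 rackxy 29.9 -2.3 z 95.5 F rack -0.3 -0.2 -3.0 T [-0.01 -0.11 -0.01] tilt z -0.009567628588570373 -0.0002807526415386588 yaw 7.481306510031273 g 0.223 80.5 [-0.85  0.42  0.64  1.7  -0.28  1.12 -0.  ]
```

Call:
{"method": "jog_arm", "body": {
  "increments": [
    [0, 0, 0.003, 0, 0, 0, -1],
    [0, 0, 0.006, 0, 0, 0, -1],
    [0, 0, 0.009, 0, 0, 0, -1],
    [0, 0, 0.012, 0, 0, 0, -1],
    [0, 0, 0.014, 0, 0, 0, -1]
  ]
}}

```text
clock: 10.23
position: [0.5743, 0.1598, 0.0812]
ee_rot: [0.659, 0.752, -0.004, -0.003]
ft_force: [0.1, 0.1, -1.7]
grip_width: 0.225
grasp_force: 80.5
```

```bash
python3 -c "
from st import *
st()"
```

```text
clk 10.23 rackxy 29.6 -2.3 z 81.2 F rack 0.1 0.1 -1.7 T [-0.   -0.04  0.01] tilt z -0.010002433266574472 -0.0004005163862962995 yaw 7.483043916459552 g 0.225 80.5 [-0.85  0.44  0.63  1.72 -0.29  1.09  0.01]
```

Call:
{"method": "jog_arm", "body": {
  "increments": [
    [0, 0, 0.003, 0, 0, 0, -1],
    [0, 0, 0.006, 0, 0, 0, -1],
    [0, 0, 0.009, 0, 0, 0, -1],
    [0, 0, 0.011, 0, 0, 0, -1],
    [0, 0, 0.0125, 0, 0, 0, -1]
  ]
}}

```text
clock: 10.65
position: [0.5742, 0.1598, 0.0689]
ee_rot: [0.659, 0.752, -0.004, -0.003]
ft_force: [-0.2, 0.7, -2.3]
grip_width: 0.222
grasp_force: 80.5
```

Call:
{"method": "jog_arm", "body": {
  "increments": [
    [0, 0, 0.0007, 0, 0, 0, -1],
    [0, 0, 0.0014, 0, 0, 0, -1],
    [0, 0, 0.002, 0, 0, 0, -1]
  ]
}}

```text
clock: 10.9
position: [0.5744, 0.1599, 0.0673]
ee_rot: [0.659, 0.752, -0.004, -0.003]
ft_force: [-1.2, 1.0, 2.1]
grip_width: 0.227
grasp_force: 81.2
```

```bash
python3 -c "
from st import *
st()"
```

```text
clk 10.9 rackxy 29.8 -2.3 z 67.3 F rack -1.1 1.1 2.1 T [ 0.24  0.24 -0.01] tilt z -0.009396860335563839 -0.0001684164979027169 yaw 7.48234259519902 g 0.227 81.2 [-0.84  0.46  0.62  1.73 -0.3   1.06  0.01]
```

Touching the floor. I press gently to confirm it is home.

Call:
{"method": "jog_arm", "body": {
  "increments": [
    [0, 0, 0.001, 0, 0, 0, -1],
    [0, 0, 0.002, 0, 0, 0, -1],
    [0, 0, 0.003, 0, 0, 0, -1],
    [0, 0, 0.003, 0, 0, 0, -1]
  ]
}}

```text
clock: 11.23
position: [0.5748, 0.1601, 0.0671]
ee_rot: [0.659, 0.752, -0.003, -0.003]
ft_force: [-11.2, -2.0, 26.6]
grip_width: 0.223
grasp_force: 84.8
```

```bash
python3 -c "
from st import *
st()"
```

```text
clk 11.23 rackxy 30.2 -2.1 z 67.1 F rack -11.4 -0.5 26.6 T [-0.64  2.92  0.15] tilt z -0.008835334674407341 0.001540771324937917 yaw 7.488825956197294 g 0.223 84.8 [-0.84  0.46  0.62  1.73 -0.3   1.06  0.02]
```

Call:
{"method": "jog_arm", "body": {
  "increments": [
    [0, 0, -0.003, 0, 0, 0, -1],
    [0, 0, -0.003, 0, 0, 0, -0.3],
    [0, 0, -0.003, 0, 0, 0, 0],
    [0, 0, -0.003, 0, 0, 0, 0],
    [0, 0, -0.003, 0, 0, 0, 0]
  ]
}}

```text
clock: 11.65
position: [0.5743, 0.1598, 0.067]
ee_rot: [0.659, 0.752, -0.004, -0.003]
ft_force: [0.5, -0.1, -0.5]
grip_width: 0.502
grasp_force: 0.0
```

Call:
{"method": "jog_arm", "body": {
  "increments": [
    [0, 0, -0.015, 0, 0, 0, 0],
    [0, 0, -0.045, 0, 0, 0, 0],
    [0, 0, -0.08, 0, 0, 0, 0],
    [0, 0, -0.08, 0, 0, 0, 0]
  ]
}}

```text
clock: 11.98
position: [0.5782, 0.1603, 0.1533]
ee_rot: [0.66, 0.752, 0.0, -0.001]
ft_force: [0.4, 0.4, 1.3]
grip_width: 0.499
grasp_force: 0.0
```

```bash
python3 - <<'E'
from st import *
st();grab('wrist');d=load('wrist');save('pics/w3.png',d,None,1.0)
C=cloud(d);h=cv2.cvtColor(d['color'],cv2.COLOR_RGB2HSV);y=np.radians(7.6)
P=C[(h[...,0]>95)&(h[...,0]<130)&(h[...,1]>110)&(d['depth']>0)&(np.linalg.norm(C[...,:2]-[.576,.162],axis=2)<.08)]
t=P[P[:,2]>P[:,2].max()-.012];print('handle top z',np.median(P[:,2]),P.mean(0),cv2.minAreaRect((P[:,:2]*1000).astype(np.float32)))
m=((h[...,0]<8)|(h[...,0]>172))&(h[...,1]>150)
Q=C[m&(C[...,2]>.098)&(np.linalg.norm(C[...,:2]-[.531,.2575],axis=2)<.05)];print('bar',Q.mean(0),cv2.minAreaRect((Q[:,:2]*1000).astype(np.float32)))
yaw=np.radians(90.3)
plan(((.531,.2575,.135),Rtool(yaw)),((.531,.2575,.063),Rtool(yaw)))
E
```

```text
clk 11.98 rackxy 33.6 -2.4 z 153.3 F rack 0.4 0.4 1.3 T [ 0.03 -0.1  -0.05] tilt z -0.001533570166260188 0.0017781899087726406 yaw 7.444586524839741 g 0.499 0.0 [-0.87  0.37  0.66  1.64 -0.24  1.22 -0.03]
handle top z 0.11735974033703266 [0.5685905  0.16574797 0.15133747] ((580.5103149414062, 165.93807983398438), (107.58695220947266, 81.96727752685547), 41.961875915527344)
bar [0.53139444 0.25776356 0.11165628] ((542.0723876953125, 254.423828125), (24.751625061035156, 68.35934448242188), 70.94094848632812)
4 [0.0341, -0.011, 0.0053, -0.0008, -0.0013, -0.4819]
4 [0.0354, 0.006, 0.0052, -0.0007, -0.0013, -0.4819]
4 [0.0285, 0.0218, 0.0051, -0.0008, -0.0013, -0.4819]
--
2 [0.0, -0.0, 0.072, 0.0001, -0.0, 0.0]
--
```

View pics/w3.png

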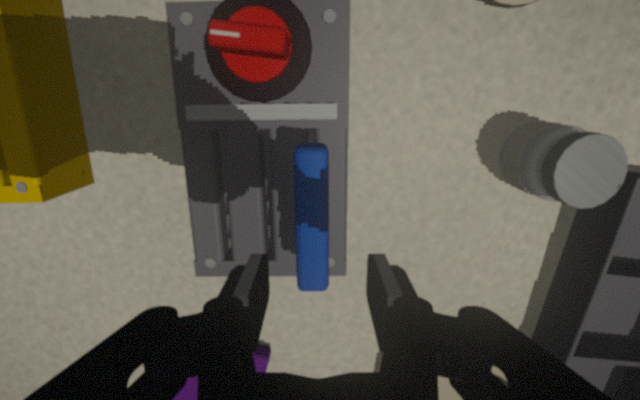

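The scraper stands home in slot 2 (handle at (311,215), top 0.117 m ≈ 0.116 expected). The knob bar is at (250,40). Next is the knob.

Call:
{"method": "jog_arm", "body": {
  "increments": [
    [0.0085, -0.0027, 0.0013, 0, 0, -0.12, -0.2],
    [0.017, -0.0055, 0.0026, 0, 0, -0.24, -0.2],
    [0.0255, -0.008, 0.004, 0, 0, -0.36, -0.2],
    [0.0341, -0.011, 0.0053, 0, 0, -0.4819, -0.2]
  ]
}}

```text
clock: 12.37
position: [0.5591, 0.1926, 0.1409]
ee_rot: [0.458, 0.889, -0.003, -0.004]
ft_force: [0.3, 0.4, 0.3]
grip_width: 0.4
grasp_force: 0.0
```

Call:
{"method": "jog_arm", "body": {
  "increments": [
    [0.0089, 0.0015, 0.0013, 0, 0, -0.12, -0.2],
    [0.0177, 0.003, 0.0026, 0, 0, -0.24, -0.2],
    [0.0265, 0.0045, 0.004, 0, 0, -0.36, -0.2],
    [0.0354, 0.006, 0.0052, 0, 0, -0.4819, -0.2]
  ]
}}

```text
clock: 12.7
position: [0.5435, 0.225, 0.1357]
ee_rot: [0.233, 0.972, -0.002, -0.005]
ft_force: [-0.8, 0.2, -0.1]
grip_width: 0.403
grasp_force: 0.0
```

Call:
{"method": "jog_arm", "body": {
  "increments": [
    [0.007, 0.0055, 0.0013, 0, 0, -0.12, -0.2],
    [0.014, 0.011, 0.0026, 0, 0, -0.24, -0.2],
    [0.021, 0.0165, 0.004, 0, 0, -0.36, -0.2],
    [0.0285, 0.0218, 0.0051, 0, 0, -0.4819, -0.2],
    [0.0285, 0.0218, 0.0051, 0, 0, -0.4819, -0.2]
  ]
}}

```text
clock: 13.12
position: [0.5273, 0.259, 0.1306]
ee_rot: [-0.007, 1.0, -0.001, -0.006]
ft_force: [0.0, 0.4, 0.8]
grip_width: 0.398
grasp_force: 0.0
```

```bash
python3 - <<'E'
from st import *
st();grab('wrist');d=load('wrist');save('pics/w4.png',d,None,1.0)
C=cloud(d);h=cv2.cvtColor(d['color'],cv2.COLOR_RGB2HSV)
m=((h[...,0]<8)|(h[...,0]>172))&(h[...,1]>120)
Q=C[m&(C[...,2]>.098)&(np.linalg.norm(C[...,:2]-[.531,.2575],axis=2)<.028)];print('bar',len(Q),Q.mean(0),cv2.minAreaRect((Q[:,:2]*1000).astype(np.float32)))
yaw=np.radians(90.3)
plan(((.531,.2575,.063),Rtool(yaw)))
E
```

```text
clk 13.12 rackxy -3.8 102.2 z 130.6 F rack 0.1 0.4 0.8 T [-0.   -0.01  0.05] tilt z -0.01154319484809304 -2.195436136220451e-05 yaw 90.78811646160305 g 0.398 0.0 [-0.84  0.33  0.37  1.68 -0.13  1.17  1.15]
bar 1837 [0.52607315 0.25796994 0.11640231] ((524.9136352539062, 251.56732177734375), (40.30576705932617, 42.16431427001953), 69.10295867919922)
2 [-0.0038, -0.0002, 0.0678, -0.0018, -0.0109, 0.0]
--
```

View pics/w4.png

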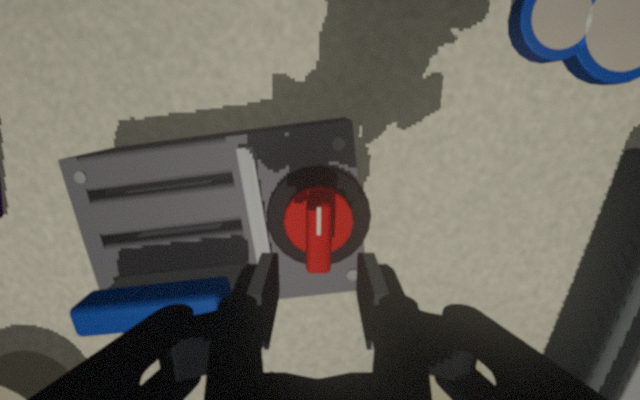

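The bar lies at (318,235), centred and aligned between the fingers. The left finger passes clear of the handle end at (228,290). Descend and grip.

Call:
{"method": "jog_arm", "body": {
  "increments": [
    [-0.0038, 0, 0.015, -0.002, -0.011, 0, -0.2],
    [-0.0038, 0, 0.035, -0.002, -0.011, 0, -0.2],
    [-0.0038, 0, 0.055, -0.002, -0.011, 0, -0.2],
    [-0.0038, 0, 0.066, -0.002, -0.011, 0, -0.2],
    [-0.0038, 0, 0.066, -0.002, -0.011, 0, -0.2]
  ]
}}

```text
clock: 13.58
position: [0.5319, 0.256, 0.0645]
ee_rot: [-0.001, 1.0, -0.0, 0.0]
ft_force: [-0.2, -0.5, 1.3]
grip_width: 0.401
grasp_force: 0.0
```

Call:
{"method": "jog_arm", "body": {
  "increments": [
    [0, 0, 0, 0, 0, 0, -0.5],
    [0, 0, 0, 0, 0, 0, -0.8],
    [0, 0, 0, 0, 0, 0, -1],
    [0, 0, 0, 0, 0, 0, -1]
  ],
  "grip_force": 50
}}

```text
clock: 13.92
position: [0.5323, 0.2592, 0.0661]
ee_rot: [-0.003, 1.0, 0.002, 0.001]
ft_force: [3.7, 7.5, -4.6]
grip_width: 0.155
grasp_force: 52.9
```

```bash
python3 -c "
from st import *
st()"
```

```text
clk 13.92 rackxy 1.1 101.8 z 66.1 F rack 4.7 6.9 -4.6 T [ 1.4  -0.58 -0.07] tilt z 0.003310344280623791 0.002757416615695548 yaw 90.29222435100515 g 0.155 52.9 [-0.82  0.4   0.36  1.74 -0.16  1.03  1.17]
```

Call:
{"method": "jog_arm", "body": {
  "increments": [
    [0, 0.0015, 0, 0, 0, 0.1, -1],
    [0, 0.0015, 0, 0, 0, 0.2, -1],
    [0, 0.0015, 0, 0, 0, 0.3, -1],
    [0, 0.0015, 0, 0, 0, 0.4, -1],
    [0, 0.0015, 0, 0, 0, 0.5, -1]
  ]
}}

```text
clock: 14.33
position: [0.5316, 0.2571, 0.0661]
ee_rot: [0.248, 0.969, -0.001, 0.0]
ft_force: [-5.8, -5.7, 5.6]
grip_width: 0.151
grasp_force: 54.3
```

Call:
{"method": "jog_arm", "body": {
  "increments": [
    [0, 0, 0, 0, 0, 0.1, -1],
    [0, 0, 0, 0, 0, 0.2, -1],
    [0, 0, 0, 0, 0, 0.3, -1],
    [0, 0, 0, 0, 0, 0.4, -1],
    [0, 0, 0, 0, 0, 0.5, -1]
  ]
}}

```text
clock: 14.75
position: [0.53, 0.2554, 0.066]
ee_rot: [0.481, 0.877, -0.002, -0.001]
ft_force: [-15.3, -12.1, 16.7]
grip_width: 0.152
grasp_force: 55.9
```

```bash
python3 -c "
from st import *
st()"
```

```text
clk 14.75 rackxy -1.6 98.3 z 66.0 F rack -16.8 -10.0 16.7 T [-2.68  3.48  0.14] tilt z -0.004577929386726879 -0.0027834421763527077 yaw 32.54016333132891 g 0.152 55.9 [-0.97  0.42  0.55  1.75 -0.25  1.04  0.23]
```

Call:
{"method": "jog_arm", "body": {
  "increments": [
    [0, -0.0019, -0.0015, 0, 0, 0.07, -1],
    [0, -0.0019, -0.0015, 0, 0, 0.14, -1],
    [0, -0.0019, -0.0015, 0, 0, 0.21, -1],
    [0, -0.0019, -0.0015, 0, 0, 0.26, -1],
    [0, -0.0019, -0.0015, 0, 0, 0.26, -1]
  ]
}}

```text
clock: 15.17
position: [0.5287, 0.2548, 0.0662]
ee_rot: [0.589, 0.808, -0.002, -0.0]
ft_force: [-5.3, -7.2, -2.4]
grip_width: 0.156
grasp_force: 53.2
```

Call:
{"method": "jog_arm", "body": {
  "increments": [
    [0, 0, 0, 0, 0, 0.04, -1],
    [0, 0, 0, 0, 0, 0.07, -1],
    [0, 0, 0, 0, 0, 0.07, -1]
  ]
}}

```text
clock: 15.42
position: [0.5287, 0.2549, 0.0663]
ee_rot: [0.616, 0.788, -0.002, 0.0]
ft_force: [-4.2, -8.5, -1.1]
grip_width: 0.155
grasp_force: 76.3
```

```bash
python3 -c "
from st import *
st()"
```

```text
clk 15.42 rackxy -2.9 98.0 z 66.3 F rack -5.3 -7.9 -1.1 T [-1.55  1.16  2.03] tilt z -0.0029929985475031034 -0.0037993461526893584 yaw 14.012100631739804 g 0.155 76.3 [-1.02  0.43  0.61  1.76 -0.28  1.05 -0.07]
```

2 N m resistance about the knob axis means it is at the stop. Unwind slightly, release, lift and check.

Call:
{"method": "jog_arm", "body": {
  "increments": [
    [0, 0, 0, 0, 0, -0.04, -1],
    [0, 0, 0, 0, 0, -0.04, -0.5],
    [0, 0, 0, 0, 0, -0.04, -0.1],
    [0, 0, 0, 0, 0, -0.04, -0.1],
    [0, 0, 0, 0, 0, -0.04, -0.1]
  ]
}}

```text
clock: 15.83
position: [0.5307, 0.2579, 0.0677]
ee_rot: [0.599, 0.8, 0.001, 0.001]
ft_force: [-1.0, -0.3, 0.1]
grip_width: 0.451
grasp_force: 0.0
```

Call:
{"method": "jog_arm", "body": {
  "increments": [
    [0, 0, -0.015, 0, 0, 0, -0.1],
    [0, 0, -0.05, 0, 0, 0, -0.1],
    [0, 0, -0.09, 0, 0, 0, -0.1],
    [0, 0, -0.11, 0, 0, 0, -0.1],
    [0, 0, -0.11, 0, 0, 0, -0.1]
  ]
}}

```text
clock: 16.25
position: [0.5327, 0.2586, 0.1829]
ee_rot: [0.599, 0.8, 0.005, 0.002]
ft_force: [0.7, -0.0, 0.3]
grip_width: 0.45
grasp_force: 0.0
```

```bash
python3 - <<'E'
from st import *
st();grab('wrist','scene');d=load('wrist')
a=cv2.resize(d['color'][...,::-1],None,fx=.9,fy=.9);b=cv2.resize(load('scene')['color'][130:250,250:480,::-1],(576,240),interpolation=cv2.INTER_CUBIC)
cv2.imwrite('pics/w5.png',np.vstack([a,b[:230]]))
C=cloud(d);h=cv2.cvtColor(d['color'],cv2.COLOR_RGB2HSV)
m=((h[...,0]<8)|(h[...,0]>172))&(h[...,1]>120)
Q=C[m&(C[...,2]>.1)&(C[...,2]<.118)&(np.linalg.norm(C[...,:2]-[.531,.2575],axis=2)<.03)]
w,v=np.linalg.eigh(np.cov(Q[:,:2].T));a=v[:,1];print('bar',len(Q),Q.mean(0),np.degrees(np.arctan2(a[1],a[0])),'-> clamp',np.radians(7.6-np.degrees(np.arctan2(a[1],a[0])))%np.pi)
P=C[(h[...,0]>95)&(h[...,0]<130)&(h[...,1]>110)&(d['depth']>0)&(C[...,2]>.1)&(np.linalg.norm(C[...,:2]-[.576,.162],axis=2)<.06)&(C[...,2]<.13)];print('handle top',len(P),np.median(P[:,2]))
E
```

```text
clk 16.25 rackxy 1.5 101.1 z 182.9 F rack 0.7 -0.1 0.3 T [ 0.03 -0.01  0.03] tilt z 0.008787431494182468 0.004396592983094085 yaw 16.343144994681428 g 0.45 0.0 [-1.06  0.31  0.65  1.64 -0.2   1.25 -0.09]
bar 1092 [0.52853419 0.2598824  0.10964319] 107.49381939542448 -> clamp 1.3981166027470644
handle top 2548 0.11687092386479714
```

View pics/w5.png

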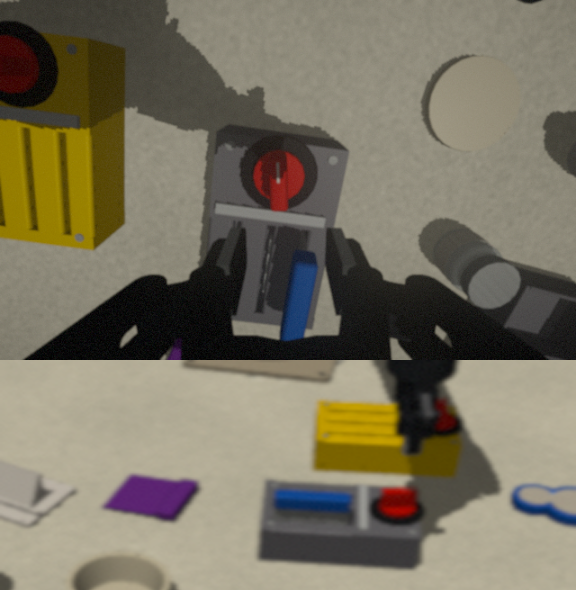

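The knob at (278,185) now lies along the slots, at a clamp angle of about 1.398 (stop 1.4). The scraper is home in slot 2 at (298,297), its top at 0.117 m. The robot touches nothing and the bystanders in view are undisturbed.

```bash
python3 -c "
from workcell import workorder
print(workorder.hand_in())"
```

```text
the job is handed in; nothing more can be done
None
```

The scraper is fully home in slot 2 (rack x = +32 mm, the free one), the red knob is turned to its stop (about 1.40 rad by camera), and the job is handed in after about 16 s with no verdict returned.

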